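# Bolt the gem stock case shut

### The job

Bolt the lid of the wooden stock case shut: lift the bolt's handle up out of the notch it lies in, slide the bolt across through the staple on the lid until you feel it come up gently against the rubber stop, then lower the handle until it lies fully down in the far notch, and let go. The brass far-notch plate is adjustable, so find the stop by feel and never force the handle against the metalwork (about 20 N is too much). Leave the tin, ring box, sanding block and tape roll where they are.

Things in the scene. Friction and masses are not known exactly. Their poses are not given: they have to be found in the camera images.
- stock_case: fixed wooden case 154 x 280 x 56 mm; origin at the centre of its underside, z up, x from its front (handle side) to its back, y along its front. The half at +y is a dark fixed deck, the half at -y the light lid (already shut, does not move). A steel bolt runs parallel to y along the front edge of the top, axis at x = -50, z = 72 mm; bolting moves it towards -y.
- staple (a point): centre of the steel staple on the lid, 10 mm long, on the bolt's axis, that the bolt's tip must enter
- near_notch (a point): middle of the open notch, 12 mm wide, in the 4 mm steel wall 17 mm in front of the bolt's axis, on the axis's level. Beyond it (+y) a cheek rises 28 mm above the axis, on the -y side the wall rises 5 mm above it.
- far_range (a point): middle of the range where the far notch may lie (not the notch itself), 62 mm from the open notch. The brass far-notch plate (4 mm wall 21.5 mm before the axis, 4.5 mm above it, flange on the case's front) is set anew each time: its notch, 11.5 mm wide, is centred up to 15 mm either side of here. On its -y side: a soft black rubber stop (about 5 N/mm) on a cheek 28 mm above the axis.
- lever: the bolt's handle: steel stem 8 mm thick with a black ball knob of 17 mm diameter at its end. Origin on the bolt axis, stem along its -x, knob centre 60 mm from the axis. When down in a notch it lies level, pointing to the front; the ball then hangs free 33 mm in front of the case, 72 mm above the table. About 45 g; it drops by itself if not held up.
- knob (a point): centre of the ball knob at the end of the handle
- handle (a joint): angle of the handle about the bolt axis, rad: 0 = fully down in a notch (level), grows as the knob is raised in an arc of 60 mm radius towards the back; 0.95 = as far up as it goes. It must be raised to about 0.65 to clear the walls between the notches, and cannot pass the high outer cheeks.
- bolt (a joint): travel of the bolt, m: 0 = handle at the centre of the open notch, grows as the bolt slides towards -y of the case into the staple (about 4 N of friction). The handle's stem meets the rubber stop about 1.8 mm past the far notch's centre.
- gem_tin: round metal tin of coloured stones, 56 mm across, 10 mm high, loose on the lid; origin at the centre of its underside
- ringbox: white ring box 54 x 50 x 43 mm, loose on the deck behind the bolt; origin at the centre of its underside
- emery_block: grey and brown sanding block 42 x 72 x 24 mm, loose on the table at the +y end of the case; origin at the centre of its underside
- tape: roll of tan tape 98 mm across, 25 mm high, lying loose on the table at the -y end of the case; origin at the centre of its underside

How it is judged:
On the way, in this order (a step that is already met when the one before it is completed fails the run):
1. the handle is lifted out of the open notch (over 0.5 rad) with the bolt still drawn (value of joint handle above 0.5 rad and value of joint bolt below 0.015 m), for 0.1 s.
2. the bolt is slid at least 35 mm across with the handle up (value of joint handle above 0.4 rad and value of joint bolt above 0.035 m), for 0.1 s.
At the end, for the whole second after the job is handed in: the bolt is through the staple (travel between 42 and 84 mm) and its handle lies down in the far notch (less than 0.08 rad from level), released (value of joint bolt between 0.042 and 0.084 m and value of joint handle below 0.08 rad); the robot touches nothing.
It fails at once if the handle is forced against the case's notch plates or stop with more than 20 N (contact force between lever and stock_case above 20 N).
It fails at once if the tin of stones is moved by more than 20 mm (distance of gem_tin from where it was at the start of the episode above 0.02 m).
It fails at once if the ring box is moved by more than 20 mm (distance of ringbox from where it was at the start of the episode above 0.02 m).
It fails at once if the sanding block is moved by more than 20 mm (distance of emery_block from where it was at the start of the episode above 0.02 m).
It fails at once if the tape roll is moved by more than 20 mm (distance of tape from where it was at the start of the episode above 0.02 m).
It also fails if it takes over 64 s, if anything falls off the work surface, if the arm or the gripper's body presses on something with over 40 N, if the wrist force passes 120 N, or if a joint passes its speed limit or range.

### The arm

A 7-joint arm with a two-finger parallel gripper is mounted at the origin on a cart in front of the work surface, level with it; the furniture and walls round the work are solid. World frame = base frame: x ahead of the robot, y to its left, z up, the work surface at z = 0. Lengths are in m, angles in rad, forces in N, time in s.
With the tool pointing down it reaches from about 0.4 to 0.85 m from the base axis. Payload 10.4 kg.
Tool frame: the origin (TCP) lies at the very end of the fingers, on their centre line; the grasp point (between the pads) lies env.pinch_z behind it (env.pinch_z is the distance from the TCP to the grasp point, in m); z points along the fingers, x is the direction in which the jaws open and shut, and the axes are right-handed (so a half turn about z gives the same grasp; the last joint's range is limited). The gripper opens to 87 mm and grips with 3 to 60 N. Pads are 19 mm wide; open, the fingers measure 117 mm over their backs; the gripper's body (75 mm by 190 mm) begins 51 mm behind the grasp point.
Start: joints at [-1.177, 0.332, -0.065, 1.46, 0.022, 1.35, -0.088], TCP at [0.253, 0.572, 0.197] pointing down, gripper open.
Joint ranges: [-2.6, 2.6], [-0.5, 2.12], [-1.47, 1.34], [0.16, 2.42], [-1.27, 4.41], [0.06, 2.06], [-2.6, 2.6]. Speed limits (rad/s): [2.22, 2.22, 2.79, 2.79, 3.14, 3.14, 3.14].

### API

Orientations are given as a 3x3 rotation matrix whose columns are the frame's x, y, z axes.
In Python, from workcell import env, vision gives the robot as it stands.
- The arm moves only by the tool step_arm, never from a script. Its argument "targets" is a list of rows, each a list of 7 numbers: the shift along the tool's x, y, z normalised to -1 to 1, where 1 is 0.25 m, then the turn, a rotation vector about the tool's x, y, z normalised to -1 to 1, where 1 is 180 degrees, then the closure, from 0 (fully open) to 1 (shut). A call has 1 to 12 rows; each row is the pose to reach, as a shift and turn from the pose commanded when the call began, along the tool's axes at that moment, turning the shorter way round; what a row does not reach only later rows make up. A row lasts 1/12 s, in which the tool goes at most 41.7 mm and 7.16 degrees, less where a joint would pass 70% of its speed; a pose out of reach is approached as far as the arm can. A call with a number of a shift or a turn outside -1 to 1 is refused whole. A call with a gripper value outside its range is refused whole. The fingers move at their own pace and stop on an object; "force" is the grip in N (left out, the last holds). Time passes only in rows, so rows that repeat a pose let the fingers close. It gives the time, the measured TCP pose, the force and the opening at its end, in the units of the state.
- env.sense(): the state, without advancing time (a new reading comes with each control period).
- vision.camera(name): name is "scene" or "top"; returns a dict with "img" (384x512x3 uint8, blue, green, red), "z_map" (384x512 float32, m along the optical axis (not along the pixel's ray), 0 where there is no reading), "fx", "fy", "cx", "cy" (pixels), "dist" ([k1, k2, p1, p2, k3] as OpenCV has them; the pictures are not rectified), "R" (3x3) and "t" (3): a world point X has camera coordinates R X + t. Camera axes: x right, y down, z forward; pixel columns grow to the right and rows downward; lengths in m; the calibration is good to about 2 mm. A picture is of the moment at which its call begins.
- env.sign_off(): hands the job in, once; it reports no verdict.
Trained networks look in a picture, given as the dict that the camera call returned (one of the last four; its "shot" number tells which), for a name from the list of things; names that differ only in an ending like _2 or _b are one class to them, and where a whole thing is asked for, a point or a joint stands for the part that bears it (a point fixed in the world has none). Each returns a list of dicts, best first, with "p" (0 to 1); they miss things now and then, are a little off and sometimes report something else, mostly with a low value. They report only what shows in the picture. A call takes as long as a camera call.
- vision.find_in(picture, name): "xy" ([column, row] in pixels, amid what is visible of it).
- vision.trace(picture, name): "pixels" (384x512 bool, what is visible of it) and "xy" ([column, row] in pixels, amid what is visible of it).
The state is a dict: "t": time; "qpos": joint angles; "joint_velocities": joint speeds; "joint_torque": joint torques, N m; "position": TCP position; "eef_rot": TCP orientation; "force": force on the tool from outside, world axes, zero at the start; "wrist_torque": the same for the moment, N m; "opening": finger opening in m.
Only numpy, scipy, OpenCV 4.12 (cv2) and the standard library are available. Lean on these libraries where they do the work, as an engineer would, in place of code of your own. Each camera call takes 0.05 s, during which the arm holds its last target.

## Working session

There is one attempt and no reset: what is moved stays moved. The work goes in short steps, Python scripts to look and compute and a tool call to move; the robot and the scene stay as the last step left them, time stands still between calls to the robot, and variables do not carry over. Pictures are saved under pics/ and viewed, and the job is handed in when it is done.

Besides the shell and the picture viewer there is one more tool, called after "Emit:" by a JSON object that holds its "name" and its "arguments". step_arm: Moves the arm, as the interface text tells. Its arguments: {"type":"object","properties":{"targets":{"type":"array","items":{"type":"array","items":{"type":"number","minimum":-1,"maximum":1}}},"force":{"type":"number"}},"required":["targets"]}

```bash
mkdir -p pics; cat > h.py <<'E'
import numpy as np, cv2
from workcell import env, vision
def ray(c,uv):
    K=np.array([[c['fx'],0,c['cx']],[0,c['fy'],c['cy']],[0,0,1]])
    p=cv2.undistortPoints(np.array([[uv]],float),K,np.array(c['dist'],float))[0,0]
    return np.array([p[0],p[1],1.])
def pt(c,uv,z=None):
    if z is None: z=c['z_map'][int(round(uv[1])),int(round(uv[0]))]
    R=np.array(c['R']);t=np.array(c['t'])
    return R.T@(ray(c,uv)*z-t)
def onz(c,uv,h):
    R=np.array(c['R']);t=np.array(c['t']);o=-R.T@t;d=R.T@ray(c,uv)
    return o+d*(h-o[2])/d[2]
def proj(c,X):
    K=np.array([[c['fx'],0,c['cx']],[0,c['fy'],c['cy']],[0,0,1]])
    return cv2.projectPoints(np.array(X,float).reshape(-1,1,3),cv2.Rodrigues(np.array(c['R'],float))[0],np.array(c['t'],float),K,np.array(c['dist'],float))[0].reshape(-1,2)
E
python3 - <<'E'
from h import *
np.set_printoptions(precision=4,suppress=True)
s=env.sense();print(s,env.pinch_z)
for n in('scene','top'):
    c=vision.camera(n);cv2.imwrite(f'pics/{n}0.png',c['img']);print(n,-np.array(c['R']).T@np.array(c['t']))
    for o in('stock_case','staple','near_notch','far_range','lever','knob','gem_tin','ringbox','emery_block','tape'):
        r=vision.find_in(c,o)[:2]
        for q in r: print(o,q['p'],q['xy'],pt(c,q['xy']))
E
```

```text
{'t': 0.0, 'qpos': array([-1.1766,  0.3329, -0.0647,  1.461 ,  0.0216,  1.3499, -0.0885]), 'joint_velocities': array([-0.0002, -0.0002,  0.0004,  0.0011, -0.0013,  0.0002, -0.0002]), 'joint_torque': array([ -0.0009, -62.3243,   0.0243, -38.9922,  -0.0615,   0.0394,
         0.0001]), 'position': array([0.2528, 0.5711, 0.1966]), 'eef_rot': array([[ 0.4048,  0.9144, -0.0005],
       [ 0.9144, -0.4048, -0.0013],
       [-0.0014,  0.0001, -1.    ]]), 'force': array([-0.3033,  0.3015,  0.1181]), 'wrist_torque': array([-0.0077, -0.0609,  0.0592]), 'opening': 0.08691667740075884} 0.0187
scene [ 0.0041 -0.4086  0.7374]
stock_case 0.74 [266.5, 235.4] [ 0.5849 -0.0706  0.0572]
staple 0.92 [268.3, 235.4] [ 0.589  -0.0732  0.0551]
staple 0.18 [285.8, 223.5] [ 0.643  -0.0903  0.0603]
near_notch 0.79 [267.0, 237.0] [ 0.5832 -0.0732  0.0547]
far_range 0.6 [268.7, 233.9] [ 0.5923 -0.0723  0.057 ]
lever 0.48 [212.3, 212.9] [0.5613 0.0719 0.0762]
gem_tin 0.89 [286.2, 225.2] [ 0.6387 -0.0938  0.0598]
emery_block 0.67 [214.6, 193.4] [0.6741 0.1547 0.0235]
emery_block 0.26 [220.6, 210.3] [0.5863 0.0655 0.0692]
tape 0.97 [341.3, 277.7] [ 0.5913 -0.2667  0.0242]
top [0.5201 0.0104 0.9466]
stock_case 0.6 [270.6, 197.3] [ 0.618  -0.0422  0.0577]
near_notch 0.92 [273.9, 192.8] [ 0.6279 -0.0494  0.053 ]
far_range 0.65 [218.3, 209.2] [0.5915 0.0647 0.0762]
far_range 0.64 [267.1, 195.5] [ 0.6222 -0.0352  0.0533]
lever 0.64 [212.8, 222.0] [0.5657 0.0756 0.0748]
lever 0.28 [269.0, 197.6] [ 0.6177 -0.039   0.0545]
gem_tin 0.57 [294.7, 185.2] [ 0.6436 -0.0927  0.0565]
gem_tin 0.17 [349.1, 182.4] [ 0.6544 -0.2154  0.0254]
ringbox 0.59 [244.5, 169.4] [0.6688 0.012  0.1014]
emery_block 0.72 [183.6, 163.4] [0.6957 0.145  0.0221]
tape 0.65 [349.5, 195.0] [ 0.6298 -0.2219 -0.0008]
```

```bash
python3 - <<'E'
import cv2
for n,(a,b,c,d) in {'scene':(130,330,150,400),'top':(110,270,150,400)}.items():
    i=cv2.imread(f'pics/{n}0.png')[a:b,c:d]; cv2.imwrite(f'pics/{n}0c.png',cv2.resize(i,None,fx=3.0,fy=3.0,interpolation=2))
E
```

```text
(no output)
```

View pics/scene0c.png

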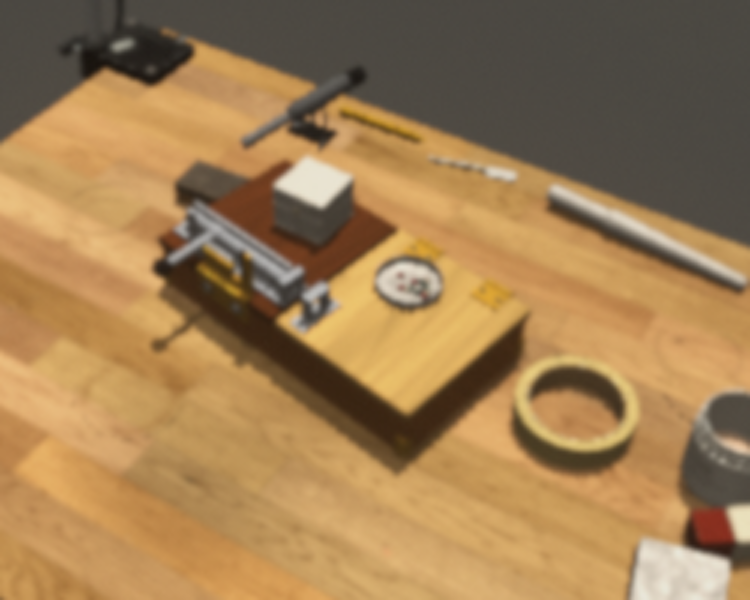

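View pics/top0c.png

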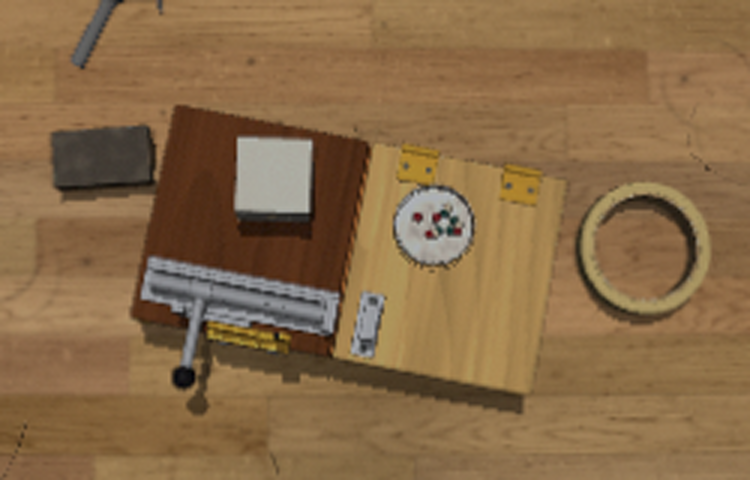

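The top view shows the knob at about full-resolution pixel (211,236), the bolt along the front edge, and the brass plate at about (233,222). The tin is on the lid and the ring box stands behind the bolt. Next I'll fit the case pose.

```bash
python3 - <<'E'
from h import *
np.set_printoptions(precision=4,suppress=True)
from scipy.optimize import least_squares
c=vision.camera('top');s=vision.camera('scene')
m=cv2.imread('pics/top0.png')
f=lambda a:(a[0]/3+150-.33,a[1]/3+110-.33)
P=np.array([onz(c,f(a),.056)[:2] for a in((177,105),(566,180),(524,393),(132,318))]);print(P)
L=np.array([(.077,.14),(.077,-.14),(-.077,-.14),(-.077,.14)])
def T(p,l):
    C,S=np.cos(p[2]),np.sin(p[2]);return np.asarray(l)@np.array([[C,S],[-S,C]])+p[:2]
r=least_squares(lambda p:(T(p,L)-P).ravel(),[.62,0,0]);p=r.x;print(p,np.degrees(p[2]),(T(p,L)-P))
np.save('case.npy',p)
print('knob top',onz(c,f((183,377)),.072), pt(c,f((183,377))))
g=lambda a:(a[0]/3+150-.33,a[1]/3+130-.33)
print('knob scene',onz(s,g((163,267)),.072), pt(s,g((163,267))))
print('tin',onz(c,f((433,225)),.066),'staple',onz(c,f((368,323)),.08))
# axes: expected knob at local (-.11, yb)
C,S=np.cos(p[2]),np.sin(p[2])
for k in (onz(c,f((183,377)),.072),onz(s,g((163,267)),.072),onz(c,f((368,323)),.075)):
    d=k[:2]-p[:2];print('local',C*d[0]+S*d[1],-S*d[0]+C*d[1])
for n,cc in(('t',c),('s',s)):
    im=cc['img'].copy()
    pts=[np.append(T(p,l),.056) for l in L]+[np.append(T(p,(-.11,0.09)),.072)]
    for q in proj(cc,pts): cv2.circle(im,tuple(int(v) for v in q),1,(0,255,0),-1)
    cv2.imwrite(f'pics/fit_{n}.png',cv2.resize(im[110:300,150:400],None,fx=3,fy=3,interpolation=2))
for x in (-.07,-.05,0):
  pass
E
```

```text
[[ 0.7296  0.0879]
 [ 0.677  -0.1857]
 [ 0.5284 -0.1529]
 [ 0.5796  0.1168]]
[ 0.6286 -0.0335 -0.1922] -11.014914398882448 [[ 0.0014  0.0013]
 [ 0.0005  0.0001]
 [-0.0021 -0.0033]
 [ 0.0002  0.0019]]
knob top [0.5389 0.0799 0.072 ] [0.5388 0.0793 0.0787]
knob scene [0.537  0.0791 0.072 ] [0.533  0.0754 0.0771]
tin [ 0.6434 -0.0902  0.066 ] staple [ 0.575  -0.0442  0.08  ]
local -0.10972003390003107 0.09414012400766392
local -0.11140785962263793 0.0930012999387949
local -0.050175160553117125 -0.020956494483086337
```

View pics/fit_t.png

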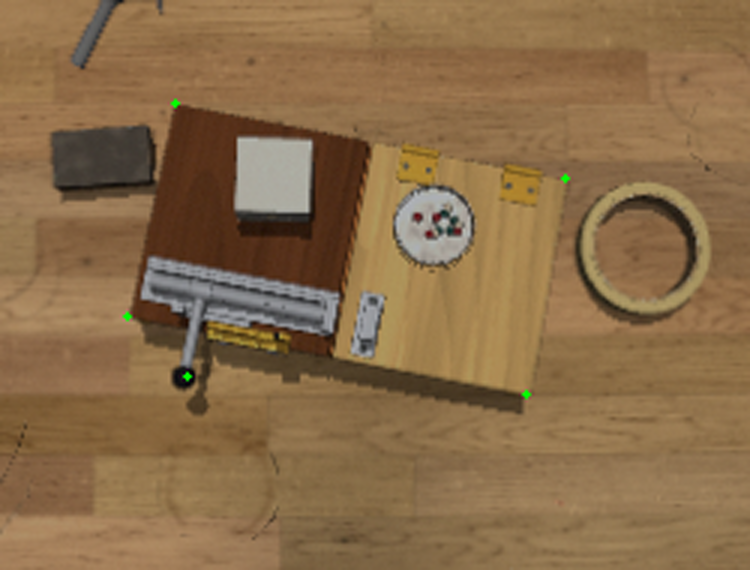

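View pics/fit_s.png

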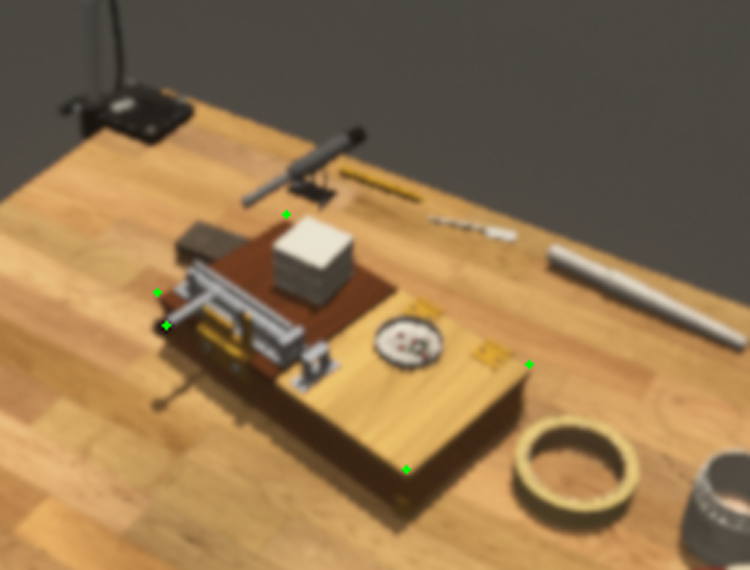

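```bash
cat >> h.py <<'E'
from scipy.spatial.transform import Rotation as Ro
p=np.load('case.npy')
C,S=np.cos(p[2]),np.sin(p[2])
Rc=np.array([[C,-S,0],[S,C,0],[0,0,1]])
def w(l): return Rc@np.array(l)+np.array([p[0],p[1],0])
def loc(x): return Rc.T@(np.array(x)-np.array([p[0],p[1],0]))
RT=np.column_stack([Rc[:,1],Rc[:,0],[0,0,-1]])  # tool x = case y, y = case x, z down
def row(target,R=RT):
    s=env.sense();R0=np.array(s['eef_rot'])
    return np.r_[R0.T@(np.array(target)-s['position'])/.25, Ro.from_matrix(R0.T@R).as_rotvec()/np.pi]
def st():
    s=env.sense();print('t',s['t'],'loc',loc(s['position']).round(4),'Fcase',(Rc.T@s['force']).round(2),'open',round(s['opening'],4))
E
python3 - <<'E'
from h import *
np.set_printoptions(precision=4,suppress=True)
print(RT,np.linalg.det(RT),w([-.1105,.0935,.15]),row(w([-.1105,.0935,.13]))); st()
E
```

```text
[[ 0.1911  0.9816  0.    ]
 [ 0.9816 -0.1911  0.    ]
 [ 0.      0.     -1.    ]] 1.0 [0.538  0.0794 0.15  ] [-1.3385  1.8393  0.2698  0.     -0.     -0.0715]
t 1.2 loc [-0.4843  0.5221  0.1975] Fcase [0.06 0.66 0.5 ] open 0.087
```

Emit:
{"name": "step_arm", "arguments": {"targets": [[-0.67,0.92,0.1,0,0,-0.0717,0.2],[-0.67,0.92,0.1,0,0,-0.0717,0.2],[-0.67,0.92,0.1,0,0,-0.0717,0.2],[-0.67,0.92,0.1,0,0,-0.0717,0.2],[-0.67,0.92,0.1,0,0,-0.0717,0.2],[-0.67,0.92,0.1,0,0,-0.0717,0.2],[-0.67,0.92,0.1,0,0,-0.0717,0.2],[-0.67,0.92,0.1,0,0,-0.0717,0.2],[-0.67,0.92,0.1,0,0,-0.0717,0.2]], "force": 10}}

```text
t: 1.95
position: [0.3967, 0.3234, 0.1726]
eef_rot: [[0.195, 0.981, 0.0], [0.981, -0.195, 0.0], [0.0, 0.0, -1.0]]
force: [-1.0, 1.2, 0.5]
opening: 0.0696
```

```bash
python3 - <<'E'
from h import *
np.set_printoptions(precision=4,suppress=True)
st();print(row(w([-.1105,.0935,.12])))
E
```

```text
t 1.95 loc [-0.2958  0.306   0.1726] Fcase [-1.19  1.04  0.53] open 0.0696
[-0.8474  0.7443  0.2106  0.0001 -0.0001 -0.0012]
```

Emit:
{"name": "step_arm", "arguments": {"targets": [[-0.847,0.744,0.21,0,0,-0.001,0.4],[-0.847,0.744,0.21,0,0,-0.001,0.4],[-0.847,0.744,0.21,0,0,-0.001,0.4],[-0.847,0.744,0.21,0,0,-0.001,0.4],[-0.847,0.744,0.21,0,0,-0.001,0.4],[-0.847,0.744,0.21,0,0,-0.001,0.4],[-0.847,0.744,0.21,0,0,-0.001,0.4],[-0.847,0.744,0.21,0,0,-0.001,0.4],[-0.847,0.744,0.21,0,0,-0.001,0.4],[-0.847,0.744,0.21,0,0,-0.001,0.4]]}}

```text
t: 2.78
position: [0.5377, 0.0838, 0.1199]
eef_rot: [[0.186, 0.983, -0.0], [0.983, -0.186, 0.001], [0.001, -0.0, -1.0]]
force: [-0.5, 1.2, 0.4]
opening: 0.0519
```

```bash
python3 - <<'E'
from h import *
np.set_printoptions(precision=4,suppress=True)
st();print(row(w([-.1105,.0935,.053])))
c=vision.camera('scene');cv2.imwrite('pics/a.png',cv2.resize(c['img'][110:270,150:350],None,fx=4,fy=3.75,interpolation=2))
E
```

```text
t 2.7833 loc [-0.1117  0.0978  0.1199] Fcase [-0.75  1.07  0.39] open 0.0519
[-0.0172  0.0048  0.2674 -0.0001 -0.0002  0.0018]
```

View pics/a.png

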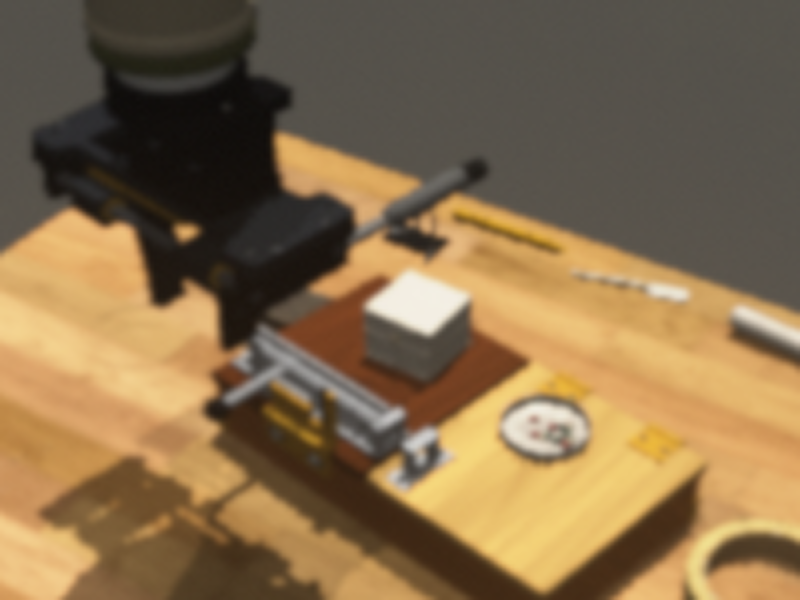

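The gripper is above the knob (knob at about (215,408) in the crop) and the way down is clear. The far notch shows beside the brass cheek at about (320,410).

Emit:
{"name": "step_arm", "arguments": {"targets": [[0,0.005,0.1,0,0,0.0,0.4],[0,0.005,0.2,0,0,0.0,0.4],[0,0.005,0.267,0,0,0.0,0.4],[0,0.005,0.267,0,0,0.0,0.4],[0,0.005,0.267,0,0,0.0,0.4]]}}

```text
t: 3.25
position: [0.5384, 0.0833, 0.0532]
eef_rot: [[0.185, 0.983, -0.001], [0.983, -0.185, 0.0], [-0.0, -0.001, -1.0]]
force: [0.3, 0.2, -0.4]
opening: 0.0523
```

```bash
python3 - <<'E'
from h import *
np.set_printoptions(precision=4,suppress=True)
st();print(row(w([-.1105,.0935,.053])))
for n in('scene','top'):
  c=vision.camera(n);cv2.imwrite(f'pics/b{n}.png',cv2.resize(c['img'][150:270,150:300],None,fx=5,fy=5,interpolation=2))
E
```

```text
t 3.25 loc [-0.1109  0.0974  0.0532] Fcase [ 0.21  0.21 -0.44] open 0.0523
[-0.0155  0.0015  0.0008 -0.0004  0.      0.002 ]
```

View pics/bscene.png

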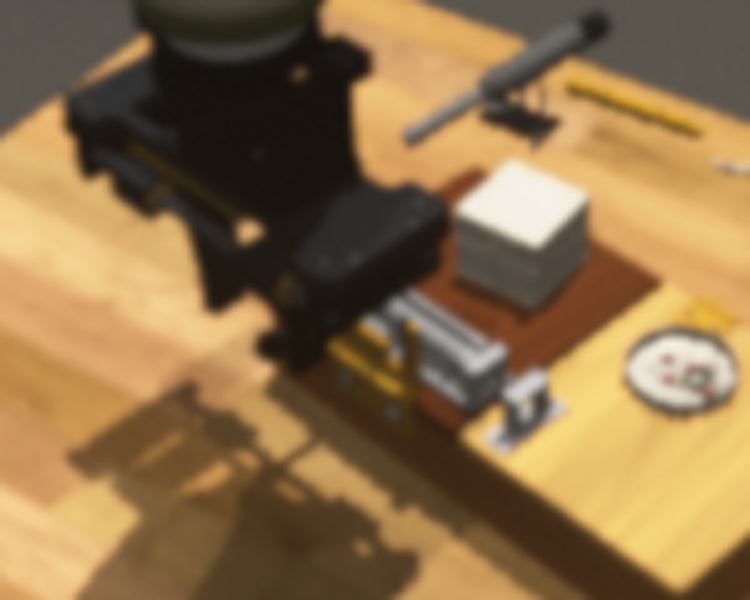

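Emit:
{"name": "step_arm", "arguments": {"targets": [[-0.0155,0.0015,0,0,0,0.002,0.4],[-0.0155,0.0015,0,0,0,0.002,0.7],[-0.0155,0.0015,0,0,0,0.002,0.9],[-0.0155,0.0015,0,0,0,0.002,0.9],[-0.0155,0.0015,0,0,0,0.002,0.9],[-0.0155,0.0015,0,0,0,0.002,0.9]], "force": 6}}

```text
t: 3.85
position: [0.5387, 0.078, 0.0533]
eef_rot: [[0.193, 0.981, 0.0], [0.981, -0.193, 0.0], [0.0, 0.0, -1.0]]
force: [-0.9, 1.0, -0.6]
opening: 0.0264
```

```bash
python3 - <<'E'
from h import *
st()
E
```

```text
t 3.85 loc [-0.1095  0.0922  0.0533] Fcase [-1.09  0.79 -0.57] open 0.0264
```

Emit:
{"name": "step_arm", "arguments": {"targets": [[0,0,0,0,0,0,0.95],[0,0,0,0,0,0,0.95],[0,0,0,0,0,0,0.95],[0,0,0,0,0,0,0.95]], "force": 6}}

```text
t: 4.18
position: [0.5391, 0.0789, 0.0537]
eef_rot: [[0.193, 0.981, 0.001], [0.981, -0.193, 0.001], [0.001, 0.001, -1.0]]
force: [-0.7, 4.1, 4.4]
opening: 0.0074
```

```bash
python3 - <<'E'
from h import *
st()
E
```

```text
t 4.1833 loc [-0.1094  0.0932  0.0537] Fcase [-1.48  3.86  4.4 ] open 0.0074
```

```bash
python3 - <<'E'
from h import *
st()
for n in('scene','top'):
  c=vision.camera(n);cv2.imwrite(f'pics/c{n}.png',cv2.resize(c['img'][170:270,160:285],None,fx=6,fy=6,interpolation=2))
  for o in ('lever','knob'):
    for q in vision.find_in(c,o)[:2]: print(n,o,q['p'],q['xy'],pt(c,q['xy']))
st()
E
```

```text
t 4.1833 loc [-0.1094  0.0932  0.0537] Fcase [-1.48  3.86  4.4 ] open 0.0074
t 4.4833 loc [-0.1093  0.093   0.0538] Fcase [-0.99  4.03  5.58] open 0.0066
```

View pics/cscene.png

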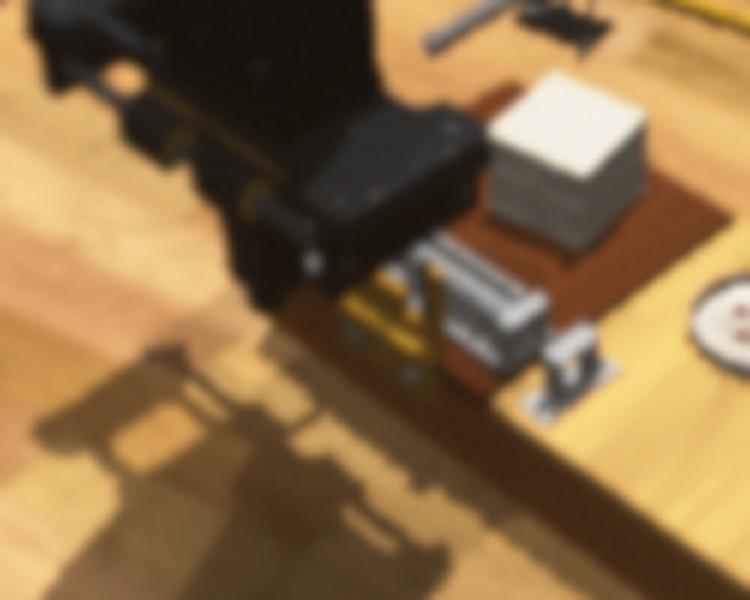

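View pics/ctop.png

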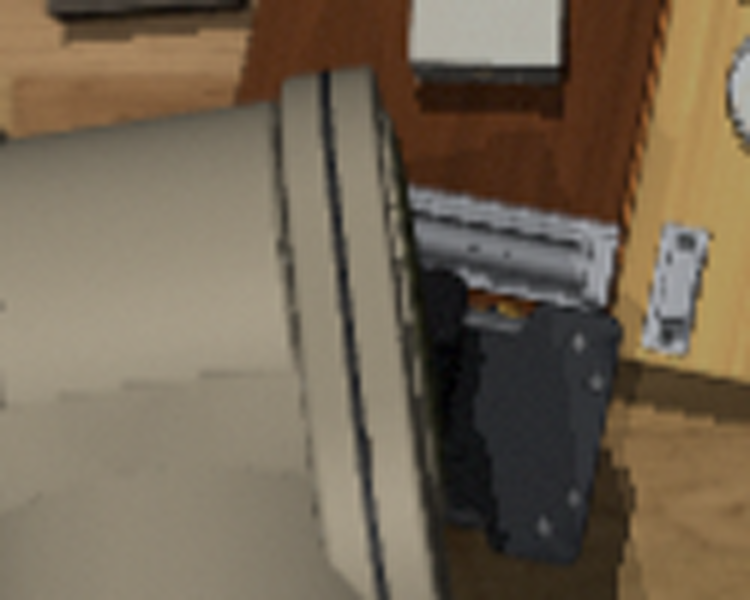

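Emit:
{"name": "step_arm", "arguments": {"targets": [[0,0,0,0,0,0,0.4],[0,0,0,0,0,0,0.4],[0,0,0,0,0,0,0.4],[0,0,-0.1,0,0,0,0.4],[0,0,-0.27,0,0,0,0.4],[0,0,-0.27,0,0,0,0.4],[0,0,-0.27,0,0,0,0.4]]}}

```text
t: 5.07
position: [0.5401, 0.0776, 0.1227]
eef_rot: [[0.194, 0.981, 0.004], [0.981, -0.194, 0.001], [0.002, 0.004, -1.0]]
force: [-0.2, 0.6, -0.3]
opening: 0.0452
```

```bash
python3 - <<'E'
from h import *
st()
for n in('scene','top'):
  c=vision.camera(n);cv2.imwrite(f'pics/d{n}.png',cv2.resize(c['img'][150:270,150:285],None,fx=5,fy=5,interpolation=2))
  for o in ('lever','knob'):
    for q in vision.find_in(c,o)[:2]: print(n,o,q['p'],q['xy'],pt(c,q['xy']),loc(onz(c,q['xy'],.072)))
st()
E
```

```text
t 5.0667 loc [-0.1081  0.0921  0.1227] Fcase [-0.34  0.56 -0.26] open 0.0452
scene knob 0.57 [208.7, 217.6] [0.57539207 0.09757537 0.03641496] [-0.10084397  0.08771834  0.072     ]
top lever 0.7 [241.7, 209.1] [0.59171482 0.0174286  0.07755945] [-0.04551171  0.04306441  0.072     ]
top knob 0.69 [282.6, 192.9] [ 0.62751796 -0.0673827   0.05515711] [ 0.00312287 -0.03242101  0.072     ]
t 5.3667 loc [-0.1102  0.0917  0.1196] Fcase [ 0.19  0.59 -0.68] open 0.0519
```

View pics/dscene.png

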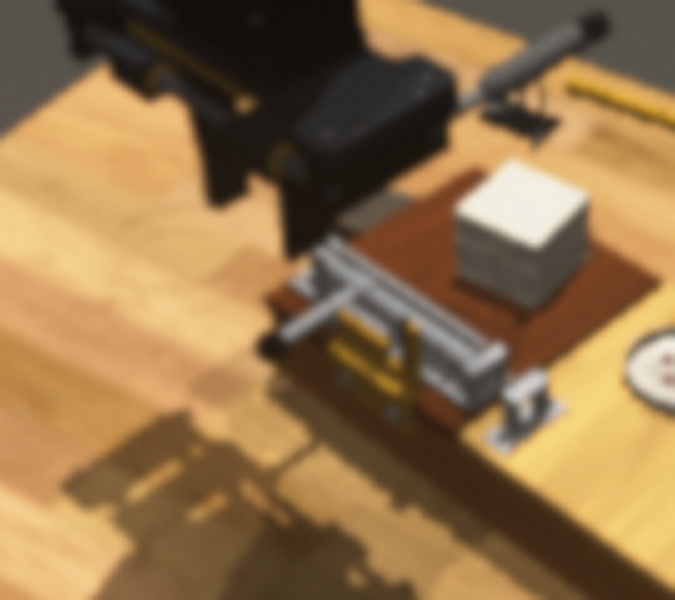

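```bash
python3 - <<'E'
from h import *
np.set_printoptions(precision=4,suppress=True)
c=vision.camera('scene')
print('knob',loc(onz(c,(273/5+150-.4,344/5+150-.4),.072)))
s=env.sense();t=np.array(s['position']);R=np.array(s['eef_rot'])
pts=[t,t-R[:,2]*env.pinch_z]+[t+R[:,0]*a*(s['opening']/2)+R[:,1]*b*.0095 for a in(-1,1) for b in(-1,1)]+[w([-.11,.0935,.072]),w([-.1105+.0095,.0935,.072]),w([-.05,.0935,.072])]
im=cv2.resize(c['img'][150:270,150:285],None,fx=5,fy=5,interpolation=2)
for i,q in enumerate(proj(c,pts)):
    cv2.circle(im,(int((q[0]-150+.4)*5),int((q[1]-150+.4)*5)),3,[(0,255,0),(255,0,255),(0,0,255),(0,0,255),(0,0,255),(0,0,255),(255,255,0),(255,255,0),(255,0,0)][i],-1)
cv2.imwrite('pics/e.png',im)
E
```

```text
knob [-0.1104  0.0934  0.072 ]
```

View pics/e.png

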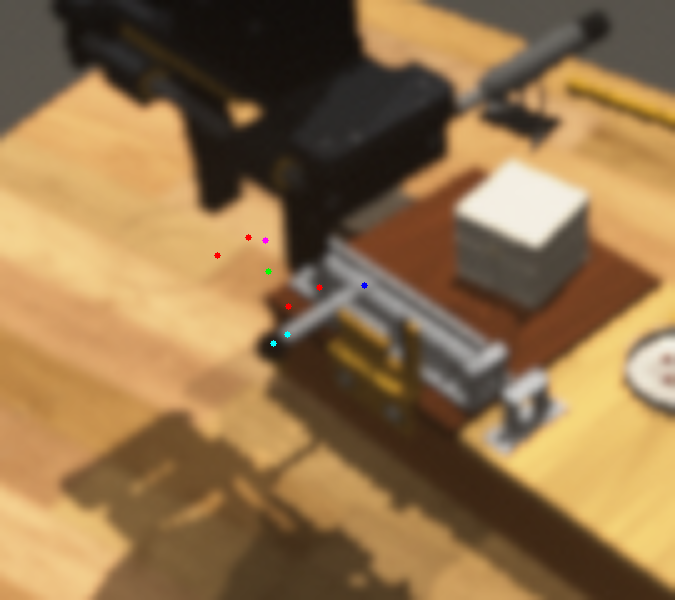

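```bash
python3 - <<'E'
import cv2
i=cv2.imread('pics/scene0.png')[180:240,180:260]; cv2.imwrite('pics/z1.png',cv2.resize(i,None,fx=9,fy=9,interpolation=2))
E
```

```text
(no output)
```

View pics/z1.png

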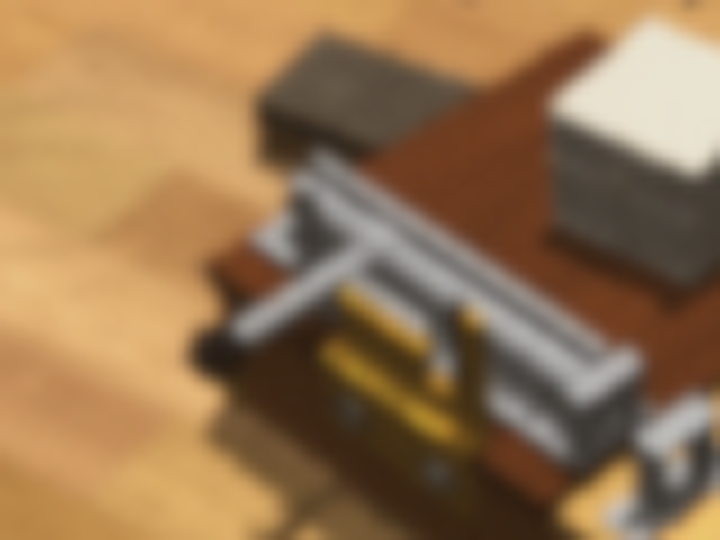

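The fingertips (about (215,208) and (305,270) in the crop) end roughly 10 mm short of the projected TCP. That explains why the pads squeezed off over the top of the ball. I'll check with the fingers closed to about 17 mm here in free air.

Emit:
{"name": "step_arm", "arguments": {"targets": [[0,0,0,0,0,0,0.8],[0,0,0,0,0,0,0.8],[0,0,0,0,0,0,0.8],[0,0,0,0,0,0,0.8],[0,0,0,0,0,0,0.8],[0,0,0,0,0,0,0.8]]}}

```text
t: 5.92
position: [0.5387, 0.0779, 0.1207]
eef_rot: [[0.193, 0.981, 0.0], [0.981, -0.193, 0.0], [0.0, 0.0, -1.0]]
force: [0.1, 0.7, 0.0]
opening: 0.0219
```

```bash
python3 - <<'E'
from h import *
np.set_printoptions(precision=4,suppress=True)
st()
c=vision.camera('scene')
s=env.sense();t=np.array(s['position']);R=np.array(s['eef_rot'])
pts=[t,t-R[:,2]*env.pinch_z]+[t+R[:,0]*a*(s['opening']/2)+R[:,1]*b*.0095 for a in(-1,1) for b in(-1,1)]
im=cv2.resize(c['img'][150:230,170:270],None,fx=7,fy=7,interpolation=2)
for i,q in enumerate(proj(c,pts)):
    cv2.circle(im,(int((q[0]-170+.4)*7),int((q[1]-150+.4)*7)),3,[(0,255,0),(255,0,255),(0,0,255),(0,0,255),(0,0,255),(0,0,255)][i],-1)
cv2.imwrite('pics/f.png',im)
for u,v in [(193,188),(200,195),(209,198),(210,200),(211,202),(209,192)]: print(u,v,loc(pt(c,(u,v))))
E
```

```text
t 5.9167 loc [-0.1096  0.0921  0.1207] Fcase [-0.02  0.7   0.03] open 0.0219
193 188 [-0.1225  0.108   0.1656]
200 195 [-0.0079  0.2404  0.0003]
209 198 [-0.1064  0.0725  0.1468]
210 200 [-0.0007  0.2049 -0.002 ]
211 202 [-0.0048  0.1959 -0.0016]
209 192 [-0.1067  0.0702  0.1661]
```

View pics/f.png

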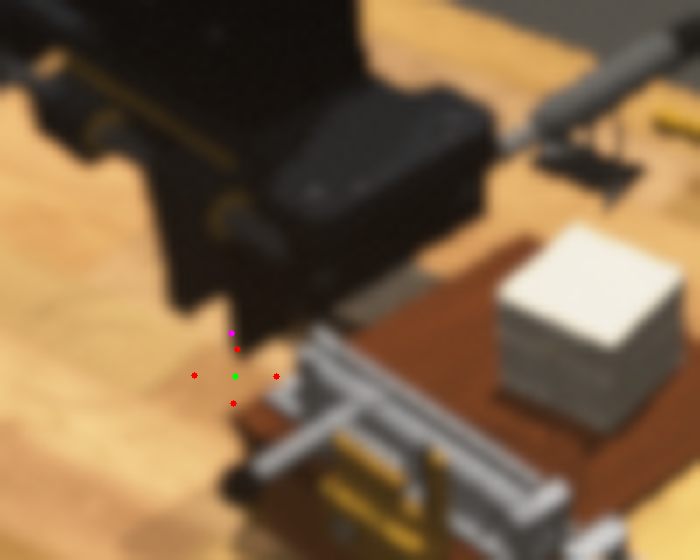

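```bash
python3 - <<'E'
from h import *
np.set_printoptions(precision=4,suppress=True)
c=vision.camera('scene')
out=[]
for v in range(150,225):
  for u in range(170,240):
    if c['z_map'][v,u]>0:
      q=loc(pt(c,(u,v)))
      if -.14<q[0]<-.08 and .04<q[1]<.15 and q[2]>.105: out.append([u,v,*q])
o=np.array(out);o=o[o[:,4].argsort()];print(o[:25])
st()
E
```

```text
[[202.     199.      -0.1187   0.0831   0.145 ]
 [197.     195.      -0.1176   0.1023   0.1451]
 [200.     193.      -0.108    0.1029   0.1452]
 [207.     199.      -0.1111   0.0742   0.1457]
 [196.     195.      -0.1198   0.1032   0.1459]
 [194.     194.      -0.1211   0.1088   0.1465]
 [210.     197.      -0.1027   0.0733   0.1471]
 [209.     198.      -0.1067   0.0722   0.1472]
 [198.     194.      -0.1151   0.1014   0.1472]
 [197.     194.      -0.1171   0.1026   0.1476]
 [203.     200.      -0.1213   0.0761   0.1477]
 [211.     196.      -0.0992   0.0738   0.1478]
 [195.     194.      -0.1207   0.1054   0.1482]
 [199.     193.      -0.1118   0.1016   0.1482]
 [206.     199.      -0.1146   0.0734   0.1482]
 [200.     192.      -0.1082   0.1022   0.1487]
 [204.     201.      -0.123    0.0704   0.1492]
 [196.     194.      -0.1198   0.1027   0.1492]
 [204.     200.      -0.1208   0.073    0.1492]
 [208.     198.      -0.1099   0.0718   0.1494]
 [205.     199.      -0.1171   0.0739   0.1495]
 [202.     198.      -0.1198   0.0811   0.1498]
 [201.     192.      -0.1074   0.0994   0.1499]
 [195.     193.      -0.1198   0.1063   0.1501]
 [194.     193.      -0.1214   0.1079   0.1502]]
t 6.0167 loc [-0.1095  0.0921  0.1207] Fcase [-0.21  0.15  0.21] open 0.0188
```

Depth puts the real fingertips at z≈0.145 while the TCP reads 0.121, about 24 mm short. That matches the failed squeeze, so I'll regrasp about 22 mm lower, approaching in steps and watching the force.

Emit:
{"name": "step_arm", "arguments": {"targets": [[-0.0,-0.002,0,0,0,0,0.4],[0.004,-0.002,0,0,0,0,0.4],[0.004,-0.002,0.0,0,0,0,0.4],[0.004,-0.002,0.0,0,0,0,0.4],[0.004,-0.002,0.14,0,0,0,0.4],[0.004,-0.002,0.25,0,0,0,0.4],[0.004,-0.002,0.3,0,0,0,0.4],[0.004,-0.002,0.35,0,0,0,0.4],[0.004,-0.002,0.35,0,0,0,0.4],[0.004,-0.002,0.35,0,0,0,0.4]]}}

```text
t: 6.85
position: [0.5381, 0.0788, 0.033]
eef_rot: [[0.194, 0.981, -0.001], [0.981, -0.194, -0.0], [-0.0, -0.001, -1.0]]
force: [0.2, -0.1, 0.1]
opening: 0.0523
```

```bash
python3 - <<'E'
from h import *
np.set_printoptions(precision=4,suppress=True)
st();
c=vision.camera('scene')
cv2.imwrite('pics/g.png',cv2.resize(c['img'][150:250,170:270],None,fx=6,fy=6,interpolation=2))
st()
E
```

```text
t 6.85 loc [-0.1103  0.0929  0.033 ] Fcase [ 0.18 -0.06  0.07] open 0.0523
t 6.9 loc [-0.1097  0.0932  0.0338] Fcase [ 0.18 -0.3   0.71] open 0.0522
```

View pics/g.png

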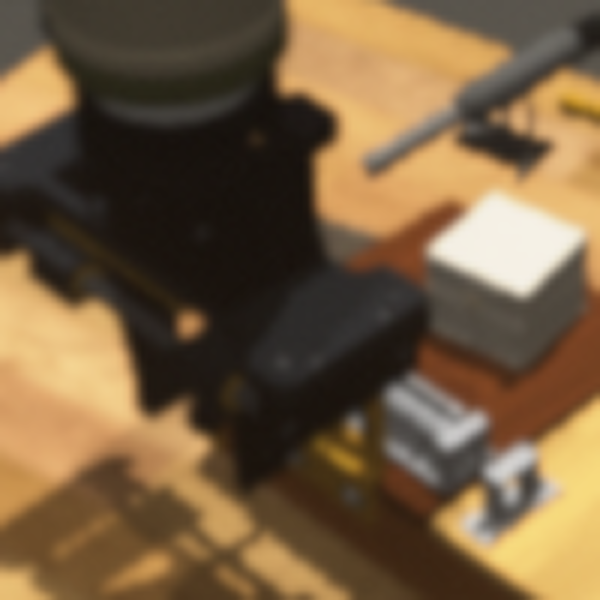

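The fingers straddle the knob with no contact force. Closing now.

Emit:
{"name": "step_arm", "arguments": {"targets": [[0,0,0,0,0,0,0.75],[0,0,0,0,0,0,0.9],[0,0,0,0,0,0,0.9],[0,0,0,0,0,0,0.9],[0,0,0,0,0,0,0.9],[0,0,0,0,0,0,0.9],[0,0,0,0,0,0,0.9]], "force": 8}}

```text
t: 7.48
position: [0.5385, 0.0793, 0.0333]
eef_rot: [[0.193, 0.981, 0.0], [0.981, -0.193, 0.001], [0.001, 0.0, -1.0]]
force: [0.5, 0.3, -0.4]
opening: 0.0158
```

```bash
python3 - <<'E'
from h import *
st()
E
```

```text
t 7.4833 loc [-0.11    0.0935  0.0333] Fcase [ 0.41  0.35 -0.37] open 0.0158
```

Emit:
{"name": "step_arm", "arguments": {"targets": [[0,0,0,0,0,0,0.95],[0,0,0,0,0,0,0.95],[0,0.001,-0.018,0,0,0,0.95],[0,0.003,-0.036,0,0,0,0.95],[0,0.006,-0.054,0,0,0,0.95],[0,0.011,-0.071,0,0,0,0.95],[0,0.011,-0.071,0,0,0,0.95]], "force": 12}}

```text
t: 8.07
position: [0.5413, 0.0786, 0.052]
eef_rot: [[0.193, 0.981, 0.0], [0.981, -0.193, 0.001], [0.001, 0.0, -1.0]]
force: [-1.8, 1.7, -0.7]
opening: 0.0155
```

```bash
python3 - <<'E'
from h import *
st()
c=vision.camera('scene')
cv2.imwrite('pics/h.png',cv2.resize(c['img'][150:250,170:270],None,fx=6,fy=6,interpolation=2))
st()
E
```

```text
t 8.0667 loc [-0.1071  0.0934  0.052 ] Fcase [-2.07  1.34 -0.69] open 0.0155
t 8.1167 loc [-0.1073  0.0933  0.0514] Fcase [-0.99  3.26 -0.76] open 0.0157
```

View pics/h.png

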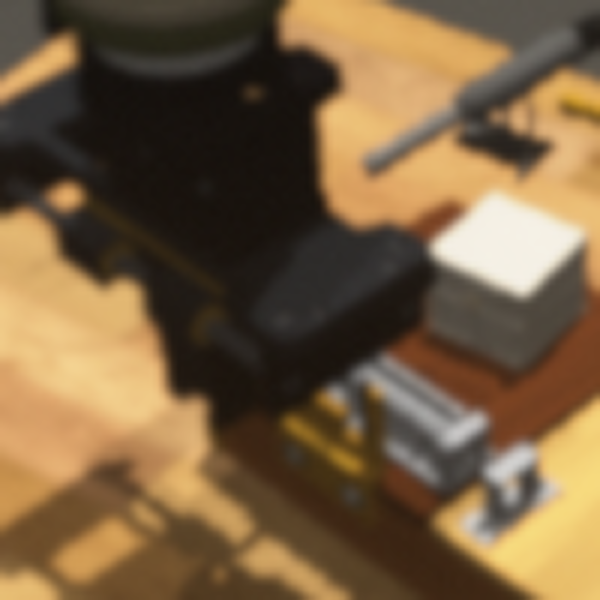

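The grip holds with the opening stable at 15.6 mm. I'll carry on up the arc to about 0.8 rad.

Emit:
{"name": "step_arm", "arguments": {"targets": [[0,0.006,-0.017,0,0,0,0.95],[0,0.013,-0.033,0,0,0,0.95],[0,0.022,-0.049,0,0,0,0.95],[0,0.031,-0.064,0,0,0,0.95],[0,0.04,-0.077,0,0,0,0.95],[0,0.05,-0.088,0,0,0,0.95],[0,0.06,-0.099,0,0,0,0.95],[0,0.06,-0.099,0,0,0,0.95],[0,0.06,-0.099,0,0,0,0.95]]}}

```text
t: 8.87
position: [0.5559, 0.0757, 0.0758]
eef_rot: [[0.193, 0.981, 0.0], [0.981, -0.193, 0.0], [0.0, 0.0, -1.0]]
force: [-1.8, 3.9, 0.8]
opening: 0.0156
```

```bash
python3 - <<'E'
from h import *
st()
for n in('scene','top'):
  c=vision.camera(n)
  cv2.imwrite(f'pics/i{n}.png',cv2.resize(c['img'][150:250,170:270],None,fx=6,fy=6,interpolation=2))
st()
E
```

```text
t 8.8667 loc [-0.0922  0.0933  0.0758] Fcase [-2.5   3.52  0.79] open 0.0156
t 8.9667 loc [-0.0925  0.0932  0.0756] Fcase [-1.67  3.76  0.68] open 0.0157
```

View pics/iscene.png

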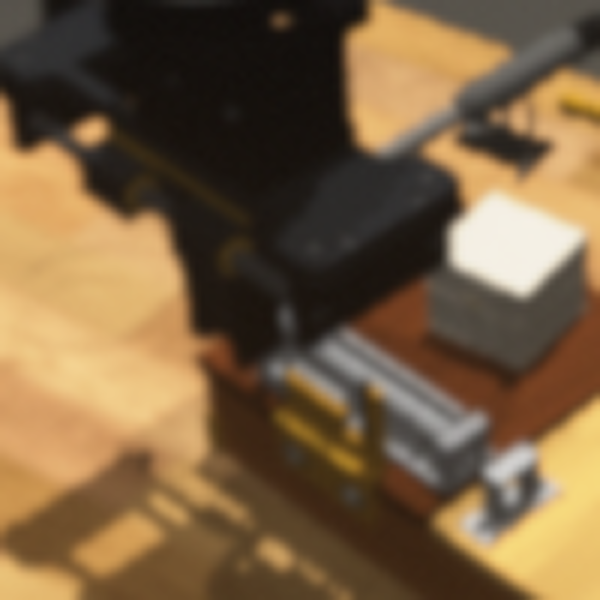

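View pics/itop.png

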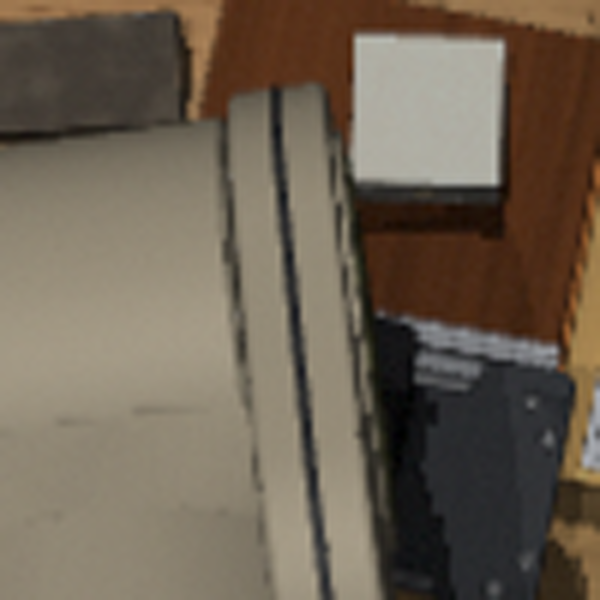

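Emit:
{"name": "step_arm", "arguments": {"targets": [[-0.008,0,0,0,0,0,0.95],[-0.024,0,0,0,0,0,0.95],[-0.04,0,0,0,0,0,0.95],[-0.056,0,0,0,0,0,0.95],[-0.072,0,0,0,0,0,0.95],[-0.088,0,0,0,0,0,0.95],[-0.104,0,0,0,0,0,0.95],[-0.12,0,0,0,0,0,0.95],[-0.136,0,0,0,0,0,0.95],[-0.144,0,0,0,0,0,0.95],[-0.144,0,0,0,0,0,0.95]]}}

```text
t: 9.88
position: [0.5487, 0.0392, 0.0757]
eef_rot: [[0.194, 0.981, -0.0], [0.981, -0.194, -0.0], [-0.0, -0.0, -1.0]]
force: [-1.5, 0.9, -0.5]
opening: 0.0156
```

```bash
python3 - <<'E'
from h import *
np.set_printoptions(precision=4,suppress=True)
st()
c=vision.camera('scene')
cv2.imwrite(f'pics/j.png',cv2.resize(c['img'][150:250,170:270],None,fx=6,fy=6,interpolation=2))
st()
print('notch?',loc(onz(c,(180+437/9-.45,180+370/9-.45),.0745)),'cheek top',loc(onz(c,(180+473/9-.45,180+310/9-.45),.100)),'plate left end',loc(onz(c,(180+345/9-.45,180+292/9-.45),.0765)))
E
```

```text
t 9.8833 loc [-0.0924  0.0561  0.0757] Fcase [-1.69  0.61 -0.52] open 0.0156
t 9.9333 loc [-0.0924  0.0561  0.0756] Fcase [-1.75  1.1   0.88] open 0.0158
notch? [-0.0768  0.0439  0.0745] cheek top [-0.0723  0.0335  0.1   ] plate left end [-0.0746  0.083   0.0765]
```

View pics/j.png

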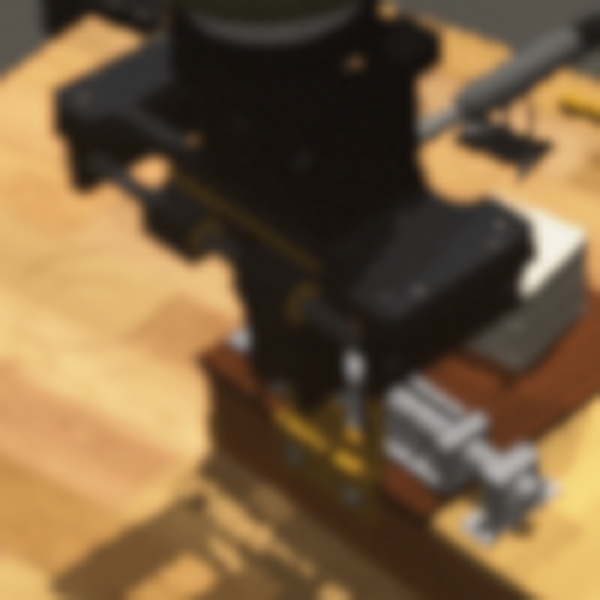

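The bolt tip has entered the staple, with travel about 37 mm. The far notch should be near y≈0.044, so I'll creep from here.

Emit:
{"name": "step_arm", "arguments": {"targets": [[-0.004,0,0,0,0,0,0.95],[-0.008,0,0,0,0,0,0.95],[-0.012,0,0,0,0,0,0.95],[-0.016,0,0,0,0,0,0.95],[-0.02,0,0,0,0,0,0.95],[-0.024,0,0,0,0,0,0.95],[-0.028,0,0,0,0,0,0.95]]}}

```text
t: 10.52
position: [0.5475, 0.0333, 0.0757]
eef_rot: [[0.193, 0.981, 0.0], [0.981, -0.193, 0.0], [0.0, 0.0, -1.0]]
force: [-0.3, 4.4, -0.4]
opening: 0.0154
```

```bash
python3 -c "
from h import *
st()"
```

```text
t 10.5167 loc [-0.0924  0.05    0.0757] Fcase [-1.13  4.26 -0.43] open 0.0154
```

Emit:
{"name": "step_arm", "arguments": {"targets": [[-0.004,0,0,0,0,0,0.95],[-0.008,0,0,0,0,0,0.95]]}}

```text
t: 10.68
position: [0.5471, 0.0313, 0.0757]
eef_rot: [[0.193, 0.981, 0.0], [0.981, -0.193, 0.0], [0.0, 0.0, -1.0]]
force: [-0.2, 4.5, -0.7]
opening: 0.0157
```

```bash
python3 -c "
from h import *
st()"
```

```text
t 10.6833 loc [-0.0924  0.048   0.0757] Fcase [-1.08  4.33 -0.74] open 0.0157
```

Emit:
{"name": "step_arm", "arguments": {"targets": [[-0.004,0,0,0,0,0,0.95],[-0.008,0,0,0,0,0,0.95]]}}

```text
t: 10.85
position: [0.5467, 0.0293, 0.0757]
eef_rot: [[0.193, 0.981, 0.0], [0.981, -0.193, 0.0], [0.0, 0.0, -1.0]]
force: [-0.5, 4.0, -0.3]
opening: 0.0155
```

Emit:
{"name": "step_arm", "arguments": {"targets": [[-0.003,0,0,0,0,0,0.95],[-0.006,0,0,0,0,0,0.95]]}}

```text
t: 11.02
position: [0.5464, 0.0278, 0.0757]
eef_rot: [[0.194, 0.981, 0.0], [0.981, -0.194, 0.0], [0.0, 0.0, -1.0]]
force: [0.0, 4.6, 0.2]
opening: 0.0158
```

```bash
python3 -c "
from h import *
st()"
```

```text
t 11.0167 loc [-0.0924  0.0445  0.0757] Fcase [-0.87  4.5   0.23] open 0.0158
```

Emit:
{"name": "step_arm", "arguments": {"targets": [[-0.002,0,0,0,0,0,0.95],[-0.004,0,0,0,0,0,0.95]]}}

```text
t: 11.18
position: [0.5462, 0.0269, 0.0757]
eef_rot: [[0.194, 0.981, 0.0], [0.981, -0.194, 0.0], [0.0, 0.0, -1.0]]
force: [0.6, 3.6, -0.5]
opening: 0.0158
```

Emit:
{"name": "step_arm", "arguments": {"targets": [[-0.002,0,0,0,0,0,0.95],[-0.004,0,0,0,0,0,0.95]]}}

```text
t: 11.35
position: [0.5462, 0.0265, 0.0757]
eef_rot: [[0.193, 0.981, 0.0], [0.981, -0.193, 0.001], [0.001, 0.0, -1.0]]
force: [2.0, 6.3, -1.0]
opening: 0.0157
```

Emit:
{"name": "step_arm", "arguments": {"targets": [[-0.002,0,0,0,0,0,0.95],[-0.004,0,0,0,0,0,0.95]]}}

```text
t: 11.52
position: [0.5462, 0.0264, 0.0758]
eef_rot: [[0.192, 0.981, 0.001], [0.981, -0.192, 0.002], [0.002, 0.0, -1.0]]
force: [1.7, 10.1, -2.0]
opening: 0.0156
```

The stop is found: the force rose from 4 N to 10 N at world y≈0.0266. I'll back off so the measured y settles about 1.8 mm back from contact, near 0.0285.

Emit:
{"name": "step_arm", "arguments": {"targets": [[0.005,0,0,0,0,0,0.95],[0.01,0,0,0,0,0,0.95],[0.014,0,0,0,0,0,0.95],[0.014,0,0,0,0,0,0.95],[0.014,0,0,0,0,0,0.95]]}}

```text
t: 11.93
position: [0.5461, 0.0271, 0.0755]
eef_rot: [[0.195, 0.981, -0.001], [0.981, -0.195, -0.001], [-0.001, -0.001, -1.0]]
force: [-2.4, -2.1, 0.2]
opening: 0.0155
```

```bash
python3 -c "
from h import *
st()
c=vision.camera('scene')
cv2.imwrite(f'pics/k.png',cv2.resize(c['img'][170:240,190:270],None,fx=8,fy=8,interpolation=2))
st()"
```

```text
t 11.9333 loc [-0.0926  0.0437  0.0755] Fcase [-1.92 -2.55  0.17] open 0.0155
t 11.9833 loc [-0.0926  0.0438  0.0755] Fcase [-2.57 -4.03  0.37] open 0.0156
```

View pics/k.png

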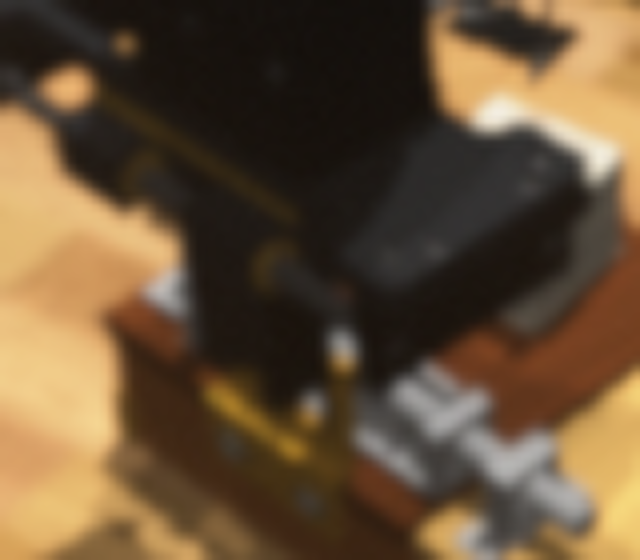

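Emit:
{"name": "step_arm", "arguments": {"targets": [[0.003,0,0,0,0,0,0.95],[0.006,0,0,0,0,0,0.95],[0.006,0,0,0,0,0,0.95]]}}

```text
t: 12.23
position: [0.5467, 0.0296, 0.0756]
eef_rot: [[0.194, 0.981, -0.0], [0.981, -0.194, -0.0], [-0.0, -0.0, -1.0]]
force: [-2.8, -3.2, 0.3]
opening: 0.0154
```

```bash
python3 -c "
from h import *
st()"
```

```text
t 12.2333 loc [-0.0925  0.0463  0.0756] Fcase [-2.13 -3.65  0.3 ] open 0.0154
```

Emit:
{"name": "step_arm", "arguments": {"targets": [[-0.004,0,0,0,0,0,0.95],[-0.008,0,0,0,0,0,0.95],[-0.008,0,0,0,0,0,0.95]]}}

```text
t: 12.48
position: [0.5468, 0.0292, 0.0759]
eef_rot: [[0.192, 0.981, 0.001], [0.981, -0.192, 0.002], [0.002, 0.001, -1.0]]
force: [0.4, 2.4, -1.3]
opening: 0.0155
```

```bash
python3 -c "
from h import *
st()"
```

```text
t 12.4833 loc [-0.0922  0.0459  0.0759] Fcase [-0.11  2.45 -1.25] open 0.0155
```

Emit:
{"name": "step_arm", "arguments": {"targets": [[-0.002,0,0,0,0,0,0.95],[-0.004,0,0,0,0,0,0.95],[-0.004,0,0,0,0,0,0.95]]}}

```text
t: 12.73
position: [0.5465, 0.0276, 0.0758]
eef_rot: [[0.193, 0.981, 0.001], [0.981, -0.193, 0.001], [0.001, 0.0, -1.0]]
force: [0.7, 4.0, -0.7]
opening: 0.0155
```

```bash
python3 -c "
from h import *
st()"
```

```text
t 12.7333 loc [-0.0923  0.0443  0.0758] Fcase [-0.12  4.1  -0.71] open 0.0155
```

Emit:
{"name": "step_arm", "arguments": {"targets": [[0.003,0,0,0,0,0,0.95],[0.006,0,0,0,0,0,0.95],[0.008,0,0,0,0,0,0.95],[0.008,0,0,0,0,0,0.95]]}}

```text
t: 13.07
position: [0.5463, 0.0279, 0.0756]
eef_rot: [[0.194, 0.981, -0.001], [0.981, -0.194, -0.001], [-0.001, -0.0, -1.0]]
force: [-1.0, -1.1, 0.1]
opening: 0.0155
```

```bash
python3 -c "
from h import *
st()"
```

```text
t 13.0667 loc [-0.0925  0.0446  0.0756] Fcase [-0.76 -1.31  0.14] open 0.0155
```

Emit:
{"name": "step_arm", "arguments": {"targets": [[0.001,0,0,0,0,0,0.95],[0.002,0,0,0,0,0,0.95],[0.002,0,0,0,0,0,0.95]]}}

```text
t: 13.32
position: [0.5464, 0.0285, 0.0756]
eef_rot: [[0.194, 0.981, -0.001], [0.981, -0.194, -0.001], [-0.001, -0.0, -1.0]]
force: [-2.1, -4.5, 1.1]
opening: 0.0157
```

```bash
python3 -c "
from h import *
st()"
```

```text
t 13.3167 loc [-0.0925  0.0452  0.0756] Fcase [-1.24 -4.79  1.12] open 0.0157
```

Emit:
{"name": "step_arm", "arguments": {"targets": [[-0.001,-0.014,0.017,0,0,0,0.95],[-0.002,-0.028,0.034,0,0,0,0.95],[-0.003,-0.037,0.049,0,0,0,0.95],[-0.003,-0.046,0.065,0,0,0,0.95],[-0.003,-0.046,0.065,0,0,0,0.95]]}}

```text
t: 13.73
position: [0.535, 0.031, 0.0587]
eef_rot: [[0.193, 0.981, 0.0], [0.981, -0.193, -0.0], [-0.0, 0.0, -1.0]]
force: [0.3, -3.2, -0.4]
opening: 0.0156
```

```bash
python3 -c "
from h import *
st()"
```

```text
t 13.7333 loc [-0.1042  0.0454  0.0587] Fcase [ 0.92 -3.09 -0.42] open 0.0156
```

Emit:
{"name": "step_arm", "arguments": {"targets": [[0,-0.006,0.013,0,0,0,0.95],[0,-0.011,0.026,0,0,0,0.95],[0,-0.011,0.026,0,0,0,0.95]]}}

```text
t: 13.98
position: [0.5326, 0.0314, 0.0524]
eef_rot: [[0.193, 0.981, 0.0], [0.981, -0.193, -0.0], [-0.0, 0.0, -1.0]]
force: [2.1, -2.3, -0.7]
opening: 0.0154
```

Emit:
{"name": "step_arm", "arguments": {"targets": [[0,-0.003,0.01,0,0,0,0.95],[0,-0.005,0.018,0,0,0,0.95],[0,-0.005,0.018,0,0,0,0.95]]}}

```text
t: 14.23
position: [0.5313, 0.0317, 0.0481]
eef_rot: [[0.193, 0.981, 0.0], [0.981, -0.193, -0.0], [-0.0, 0.0, -1.0]]
force: [0.8, -2.5, -0.0]
opening: 0.0161
```

```bash
python3 -c "
from h import *
st()"
```

```text
t 14.2333 loc [-0.108   0.0454  0.0481] Fcase [ 1.25 -2.33 -0.05] open 0.0161
```

Emit:
{"name": "step_arm", "arguments": {"targets": [[0,-0.003,0.012,0,0,0,0.95],[0,-0.005,0.024,0,0,0,0.95],[0,-0.007,0.035,0,0,0,0.95],[0,-0.007,0.035,0,0,0,0.95]]}}

```text
t: 14.57
position: [0.5297, 0.0319, 0.0392]
eef_rot: [[0.193, 0.981, 0.0], [0.981, -0.193, -0.0], [-0.0, 0.0, -1.0]]
force: [1.8, -2.3, -0.2]
opening: 0.0156
```

```bash
python3 -c "
from h import *
st()
c=vision.camera('scene')
cv2.imwrite(f'pics/l.png',cv2.resize(c['img'][170:240,190:270],None,fx=8,fy=8,interpolation=2))
"
```

```text
t 14.5667 loc [-0.1096  0.0453  0.0392] Fcase [ 2.2  -1.87 -0.18] open 0.0156
```

View pics/l.png

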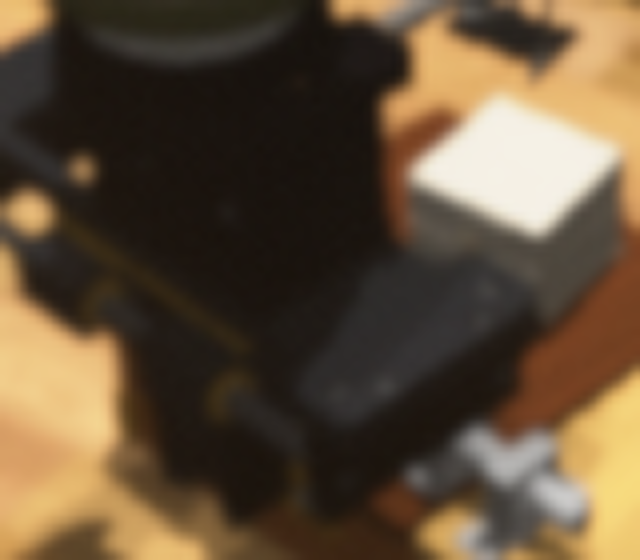

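Emit:
{"name": "step_arm", "arguments": {"targets": [[0,-0.001,0.008,0,0,0,0.95],[0,-0.001,0.016,0,0,0,0.95],[0,-0.001,0.022,0,0,0,0.95],[0,-0.001,0.022,0,0,0,0.95]]}}

```text
t: 14.95
position: [0.5294, 0.032, 0.0339]
eef_rot: [[0.193, 0.981, -0.0], [0.981, -0.193, 0.0], [0.0, -0.0, -1.0]]
force: [0.8, -3.7, 0.3]
opening: 0.0156
```

```bash
python3 -c "
from h import *
st()"
```

```text
t 14.95 loc [-0.11    0.0454  0.0339] Fcase [ 1.44 -3.44  0.29] open 0.0156
```

The handle is level with no vertical force. Opening and retreating straight up.

Emit:
{"name": "step_arm", "arguments": {"targets": [[0,0,0,0,0,0,0.8],[0,0,0,0,0,0,0.5],[0,0,0,0,0,0,0.4],[0,0,0,0,0,0,0.4],[0,0,0,0,0,0,0.4],[0,-0.01,-0.04,0,0,0,0.4],[0,-0.02,-0.12,0,0,0,0.4],[0,-0.06,-0.28,0,0,0,0.4],[0,-0.3,-0.4,0,0,0,0.4],[0,-0.4,-0.4,0,0,0,0.4],[0,-0.4,-0.4,0,0,0,0.4],[0,-0.4,-0.4,0,0,0,0.4]]}}

```text
t: 15.95
position: [0.43, 0.0523, 0.1359]
eef_rot: [[0.192, 0.981, 0.002], [0.981, -0.192, 0.002], [0.003, 0.002, -1.0]]
force: [0.2, -0.5, -0.0]
opening: 0.0521
```

```bash
python3 -c "
from h import *
st()
for n in('scene','top'):
  c=vision.camera(n)
  cv2.imwrite(f'pics/m{n}.png',cv2.resize(c['img'][140:290,150:350],None,fx=4,fy=4,interpolation=2))
  for q in vision.find_in(c,'knob')[:1]+vision.find_in(c,'gem_tin')[:1]: print(n,q['p'],q['xy'],loc(onz(c,q['xy'],.072)),pt(c,q['xy']))
"
```

```text
t 15.95 loc [-0.2113  0.0463  0.1359] Fcase [ 0.33 -0.48 -0.03] open 0.0521
scene 0.42 [221.8, 227.1] [-0.10085031  0.04031145  0.072     ] [0.53676207 0.02488434 0.07270583]
scene 0.74 [286.5, 226.6] [ 0.00814331 -0.06869175  0.072     ] [ 0.63654534 -0.09601998  0.05797094]
top 0.63 [237.1, 224.7] [-0.07832934  0.04603637  0.072     ] [0.56044955 0.02662975 0.07368927]
top 0.82 [292.4, 187.0] [ 0.01897246 -0.04994084  0.072     ] [ 0.63931113 -0.0874622   0.06000825]
```

View pics/mscene.png

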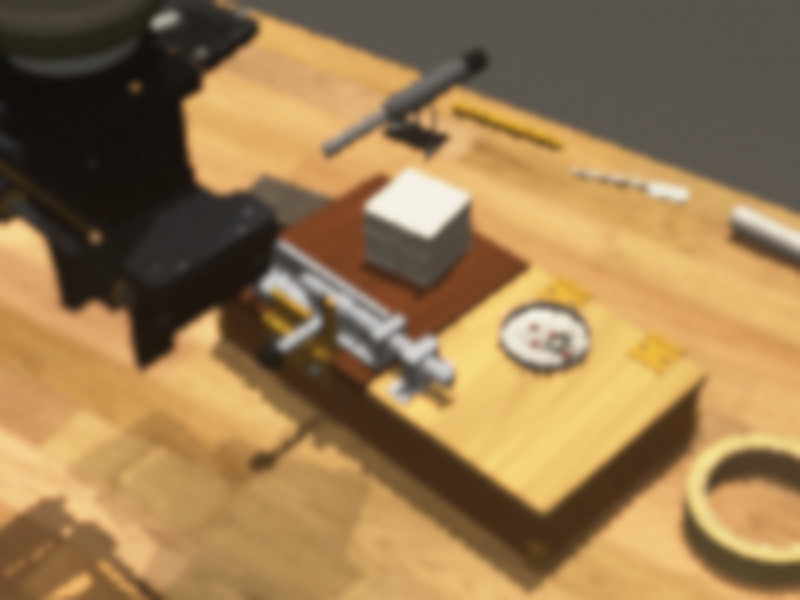

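View pics/mtop.png

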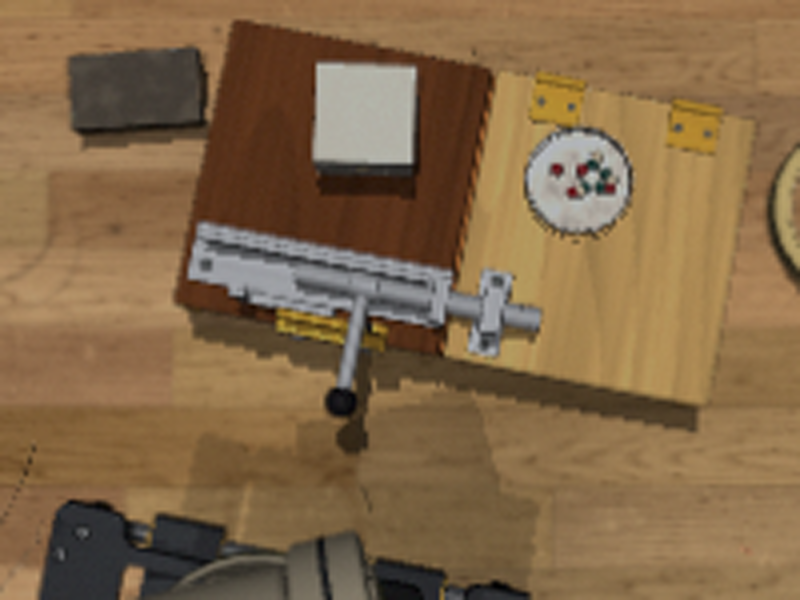

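```bash
python3 -c "
from h import *
t=vision.camera('top');s=vision.camera('scene')
a=(150+342/4-.4,140+401/4-.4);b=(150+270/4-.4,140+354/4-.4)
for z in(.065,.072,.079,.086): print(z,loc(onz(t,a,z)),loc(onz(s,b,z)))
m=t['img'];f=cv2.imread('pics/top0.png')
for n in ('gem_tin','ringbox','emery_block','tape'):
  r=vision.find_in(t,n)[:1]; print(n,r)
print(loc(pt(t,a)),loc(pt(s,b)))
"
```

```text
0.065 [-0.10897132  0.04420252  0.065     ] [-0.10644704  0.05137643  0.065     ]
0.072 [-0.10901821  0.04402888  0.072     ] [-0.11097423  0.04576578  0.072     ]
0.079 [-0.10906509  0.04385524  0.079     ] [-0.11550142  0.04015512  0.079     ]
0.086 [-0.10911198  0.0436816   0.086     ] [-0.1200286   0.03454447  0.086     ]
gem_tin [{'xy': [292.8, 183.9], 'p': 0.81}]
ringbox []
emery_block [{'xy': [184.3, 161.0], 'p': 0.91}]
tape [{'xy': [374.3, 179.8], 'p': 0.88}]
[-0.10907258  0.0438275   0.08011813] [-0.11595441  0.03959372  0.07970042]
```

```bash
python3 -c "
from h import *
st(); print(env.sign_off())"
```

```text
t 16.55 loc [-0.2098  0.0455  0.134 ] Fcase [0.11 0.55 0.23] open 0.052
the job is handed in; nothing more can be done
None
```

The lid is bolted: the bolt is through the staple, the handle lies down in the far notch and is released, and the job was handed in at about 16.6 s. No verdict was reported.

- **Grasp:** The first grip squeezed off over the top of the knob. The fingertips really end about 24 mm short of the reported TCP, so I regrasped about 20 mm lower and it held.
- **Lift and slide:** I raised the handle to about 0.8 rad with the bolt still drawn. Then I slid it across until the tool force rose from about 4 N to 10 N at the rubber stop, which was the highest force I saw.
- **Lowering:** I backed off about 1.8 mm, lowered the handle to level without any vertical contact force, and moved the arm clear.

**Last checks:**
- **Bolt and handle:** Bolt travel was about 48 mm. The two cameras agree on the knob at its level height, with its top at 0.080 m against 0.0805 m expected. The bolt's tip shows through the staple.
- **Loose items:** The tin, ring box, sanding block and tape looked unmoved in the final top view. The detector gave no result for the ring box, and its tape reading differed from the first one. The first tape reading lay on bare table in the hole of the roll. I did not measure how far any of the four items had moved.
- **Arm:** It was clear of everything, with about 0.5 N on the force sensor.

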